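Check the purge pressure of a sealed electronics box with a stick gauge

TASK

Take the stick pressure gauge out of its stand and press its nose straight down over the purge valve on the lid of the sealed grey box, leaning on it steadily with about 15 N (never more than 22 N) for a good second, so that the gas pushes the reading rod out of the top. Then lift it off and stand it back upright in its stand, nose down, with the rod still out for the reading. Leave the tub, the screwdriver and the spool alone.

Things in the scene. Friction and masses are not known exactly. Their poses are not given: they have to be found in the camera images.
- gauge_grip (a point): Loose stick gauge, about 0.1 kg, standing nose down in its stand: round barrel 22 mm across, 86 mm long, with a black round grip collar 30 mm across, 57 to 83 mm above the nose's open end. This point: on the axis, mid collar, 70 mm above the nose's end, z up along the gauge. Grip here from above, any yaw; leave 50 mm free above it for the rod.
- gauge: The same gauge; origin at the centre of its nose's open end, z up along its axis. The nose is a steel bell mouth 28 mm across outside; its opening narrows from 20 mm to a bore of 14.4 mm. 16 mm deep the bore ends in a flat inner shoulder with an 8.6 mm hole, behind which the rod's foot waits.
- rod (a joint): The gauge's white reading rod: how far it is pushed out of the barrel's top (m), 0 to 0.026. Its head, 11 mm across, stands 5 mm above the barrel at 0. Light friction: it stays where it was pushed. A full press on this valve, whose pressure is unknown, brings it to between 15 and 23 mm. Leave the rod itself alone.
- stand_floor (a point): Fixed stand: black round cup on an 80 mm square dark steel base. This point: centre of the cup's inner floor, on which the nose rests, 8 mm above the bench. Inside 33 mm across, flaring to about 40 mm at the rim, 28 mm above this point. With the gauge fully home its collar point is 70 mm above this one.
- valve_nut (a point): Purge valve on the grey box's lid. This point: centre of the top face of its 22 mm hex nut, 78 mm above the bench. From it stands upright a brass stem 12 mm across, then a steel core sleeve 11 mm across, 6 mm out of the stem. How far the valve is screwed in is not measured: the core's top is 28 to 48 mm above this point. The gauge's inner shoulder lands on that top.
- chassis: Fixed chassis that carries box and valve; origin under its middle on the bench, valve at x 50, y 12 mm. Valve behaviour: the sprung core gives from 2 N and sinks 6 mm, until the shoulder lands on the stem, at about 12 N with the rod moving; as it sinks the gas drives the rod out, fully at 6 mm. Above 13 N the valve's rubber seat gives 2 N per mm for 2 mm more, then is hard at 17 N.
- box_lid (a point): Sealed grey box 124 mm square on the aluminium chassis plate (220 by 160 mm, turned by some yaw), with three white breakers and a grey block beside it, tops at most 90 mm above the bench. This point: centre of the lid's top, 70 mm above the bench. Two lower fittings on the lid (coaxial socket, black plug; at most 14 mm high, 55 to 70 mm from the valve) are not valves.
- tub: Bystander: white plastic tub with a lid, 68 mm across, 70 mm tall; origin under its centre.
- screwdriver: Bystander: screwdriver with a black handle, 170 mm long, lying on the bench; origin under its middle.
- spool: Bystander: grey reel, 60 mm across, 45 mm tall; origin under its centre.

How it is judged:
By the outcome, as a careful person would: the job done as asked, in the order asked, and still so for the second after the job is handed in, with the robot touching nothing.
It also fails if it takes over 67 s, if anything falls off the work surface, if the arm or the gripper's body presses on something with over 40 N, if the wrist force passes 120 N, or if a joint passes its speed limit or range.

ROBOT

A 6-joint arm with a two-finger parallel gripper is mounted at the origin on the work surface. World frame = base frame: x ahead of the robot, y to its left, z up, the work surface at z = 0. Lengths are in mm, angles in degrees, forces in N, time in s.
With the tool pointing down it reaches from about 300 to 850 mm from the base axis. Payload 4.2 kg.
Tool frame: the origin (TCP) lies at the very end of the fingers, on their centre line; the grasp point (between the pads) lies 19 mm behind it; z points along the fingers, y is the line along which they close (so a half turn about z gives the same grasp; the last joint's range is limited). The gripper opens to 91 mm and grips with 3 to 60 N. Pads are 32 mm wide; open, the fingers measure 118 mm over their backs; the gripper's body (76 mm by 178 mm) begins 60 mm behind the grasp point.
Start: joints at [73.052, 18.312, 89.639, -0, 72.044, -1.146], TCP at [156.584, 553.285, 213.976] pointing down, gripper open.
Joint ranges: [-177.97, 177.97], [-48.28, 115.42], [12.27, 149.76], [-77.06, 257.06], [2.81, 150.46], [-146.56, 146.56]. Speed limits (degrees/s): [147.25, 147.25, 180, 180, 180, 180].

INTERFACE

Orientations are given as [roll, pitch, yaw] about the fixed x, y, z axes, in that order (R = Rz(yaw) Ry(pitch) Rx(roll)).
In Python, from workcell import * gives the robot as it stands.
- The arm moves only by the tool move_arm, never from a script. Its argument "motion" is a list of rows, each a list of 3 entries, a list of its own where there are three numbers: the finger opening in mm, from 0 to 91.2, then the shift along the world's x, y, z in units of 25 mm (1.0 is 25 mm), then the turn, a rotation vector about the world's x, y, z in units of 4 degrees (1.0 is 4 degrees). In form: [[grip, [x, y, z], [ax, ay, az]], ...]. A call has 1 to 20 rows; each row shifts and turns the commanded pose from where the row before left it; what a row does not reach is not made up. A row lasts 1/12 s, in which the tool goes at most 41.7 mm and 7.16 degrees, less where a joint would pass 70% of its speed; a pose out of reach is approached as far as the arm can. A call with a number of a shift or a turn outside -1 to 1 is refused whole. A call with a gripper value outside its range is refused whole. The fingers move at their own pace and stop on an object; "grip_force" is the grip in N (left out, the last holds). Time passes only in rows, so rows that do not move let the fingers close. It gives the time, the measured TCP pose, the force, the opening and the grip force at its end, in the units of the state.
- state(): the state, without advancing time (a new reading comes with each control period).
- grab_frame(name): name is "scene" or "top"; returns the picture (400x640x3 uint8, blue, green, red); there is no depth.
- camera_info(name): a dict with "fx", "fy", "cx", "cy" (pixels), "rvec" (rotation vector, rad) and "tvec" (3), from world to camera coordinates, as OpenCV has them. Camera axes: x right, y down, z forward; pixel columns grow to the right and rows downward; lengths in mm; the calibration is good to about 2 mm. A picture is of the moment at which its call begins. camera_info takes no time and is no camera call.
- job_done(): hands the job in; it is judged then, once.
The state is a dict: "time_s": time; "qpos": joint angles; "qvel": joint speeds; "effort": joint torques, N m; "ee_pos": TCP position; "ee_rot": TCP orientation; "force": force on the tool from outside, world axes, zero at the start; "torque": the same for the moment, N m; "gripper_width": finger opening in mm; "gripper_force": force on a finger pad.
Only numpy, scipy, OpenCV 4.12 (cv2) and the standard library are available. Lean on these libraries where they do the work, as an engineer would, in place of code of your own. Each camera call takes 0.05 s, during which the arm holds its last target. There are 200 camera calls.

## Working session

There is one attempt and no reset: what is moved stays moved. The work goes in short steps, Python scripts to look and compute and a tool call to move; the robot and the scene stay as the last step left them, time stands still between calls to the robot, and variables do not carry over. Pictures are saved under pics/ and viewed, at most 10 in all, crops included, and the job is handed in when it is done.

Besides the shell and the picture viewer there is one more tool, called after ">>>" as name([rows], argument=value, ...), one row to a line, values as JSON. move_arm: Moves the arm, as the interface text tells. Shifts and turns lie within -1 to 1; 1 stands for 25 mm of shift or 4 degrees of turn. Its arguments: {"type":"object","properties":{"motion":{"type":"array","items":{"type":"array"}},"grip_force":{"type":"number"}},"required":["motion"]}

```bash
mkdir -p pics
cat > h.py <<'E'
from workcell import *
import numpy as np, cv2
def cam(n):
    c=camera_info(n); K=np.array([[c['fx'],0,c['cx']],[0,c['fy'],c['cy']],[0,0,1]]); R=cv2.Rodrigues(np.array(c['rvec'],float))[0]
    return K,R,np.array(c['tvec'],float).reshape(3)
def px2w(n,u,v,z):
    K,R,t=cam(n); o=-R.T@t; d=R.T@np.linalg.inv(K)@[u,v,1]; return o+d*(z-o[2])/d[2]
def w2px(n,p):
    K,R,t=cam(n); q=K@(R@np.array(p,float)+t); return q[:2]/q[2]
E
python3 - <<'E'
from h import *
for n in("scene","top"):
    cv2.imwrite(f"pics/{n}0.png",grab_frame(n)); K,R,t=cam(n); print(n,K[0,0],-R.T@t,R[2])
print(state())
E
```

```text
scene 518.925812366289 [1272.98139621  105.71949045  880.31219445] [-0.63191409 -0.121084   -0.76552155]
top 488.8271747052249 [ 379.91122074  -13.52438341 1112.79675721] [ 0.20807111 -0.00180623 -0.97811203]
{'time_s': 0.1, 'qpos': array([ 7.30531747e+01,  1.83486389e+01,  8.96997323e+01, -6.45026204e-04,
        7.20430676e+01, -1.14668454e+00]), 'qvel': array([-0.02483829, -0.06980704, -0.07898483,  0.02634412,  0.07409795,
       -0.00763667]), 'effort': array([ 1.73525128e-03, -4.13339138e+01, -2.32512188e+01,  7.31350039e-02,
        4.21796856e-02, -5.94964376e-05]), 'ee_pos': array([156.4417951 , 552.84266232, 213.19557985]), 'ee_rot': array([-1.79908567e+02, -1.21671323e-03,  1.64200058e+02]), 'force': array([-0.21528116,  0.84255503,  0.21904473]), 'torque': array([-0.00081846, -0.04727957,  0.00117317]), 'gripper_force': 0.0, 'gripper_width': 91.44920708232175}
```

View pics/scene0.png

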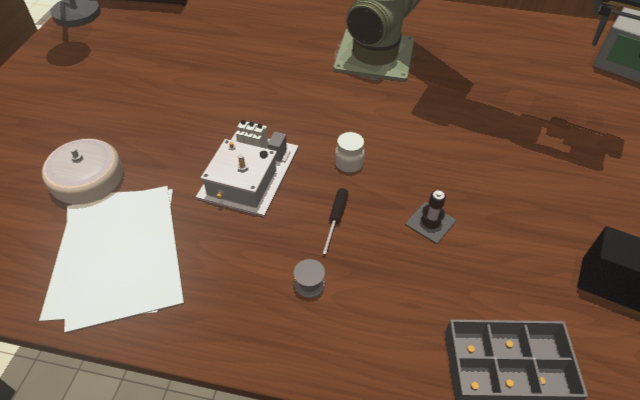

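View pics/top0.png

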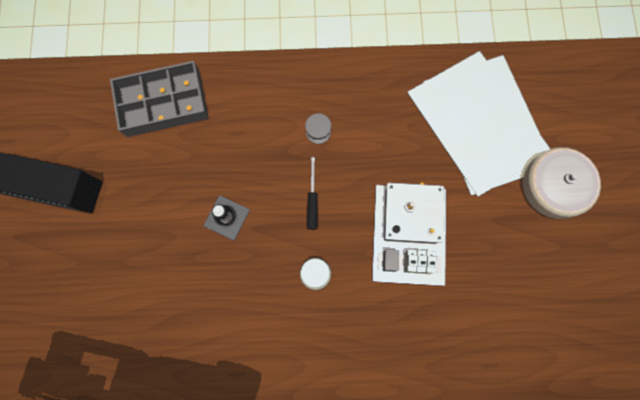

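The scene view shows the gauge near (436,210) and the valve on the box near (241,165). In the top view they are at (222,213) and (410,207). I'll zoom in on both.

Run:
```python
from h import *
s=cv2.imread("pics/scene0.png");t=cv2.imread("pics/top0.png")
c=lambda im,u,v,w=50,h=36:cv2.resize(im[v-h:v+h,u-w:u+w],(400,288),interpolation=cv2.INTER_CUBIC)
cv2.imwrite("pics/c1.png",np.vstack([np.hstack([c(s,436,210),c(t,225,215)]),np.hstack([c(s,241,165),c(t,410,215)])]))
```

```text
(no output)
```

View pics/c1.png

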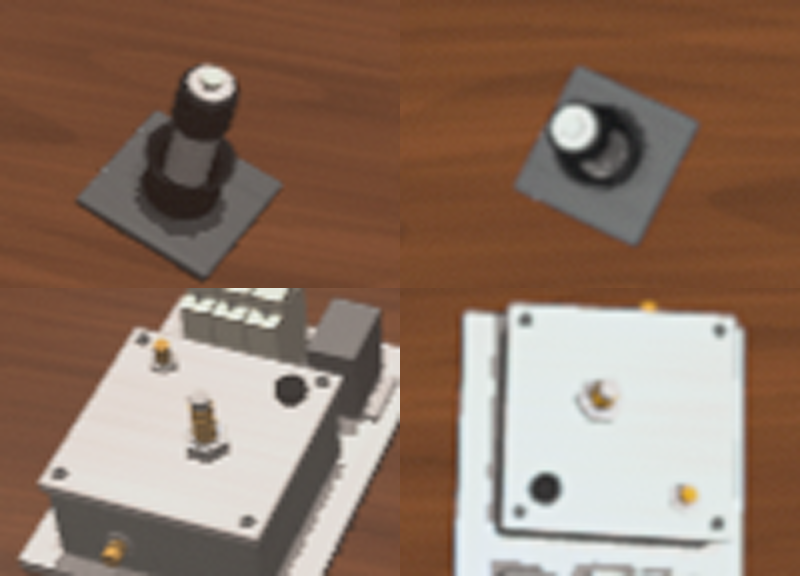

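Crop (4x) readings: in the scene view the barrel top is at crop (212,83) and the core top at (201,110 of the lower half). In the top view they are at (174,129) and (206,102). The stand base corners are visible in both views.

Run:
```python
from h import *
off={'sg':(386,174),'tg':(175,179),'sv':(191,129),'tv':(360,179)}
def P(k,x,y): return np.array([off[k][0]+x/4-.375,off[k][1]+y/4-.375])
def tri(a,b):
    M=[np.c_[R,t] for K,R,t in(cam("scene"),cam("top"))]
    M=[cam(n)[0]@m for n,m in zip(("scene","top"),M)]
    X=cv2.triangulatePoints(M[0],M[1],a,b); return (X[:3]/X[3]).ravel()
np.set_printoptions(precision=1,suppress=True)
print("gauge top tri",tri(P('sg',212,83),P('tg',174,129)))
for z in(94,97): print(z,px2w("scene",*P('sg',212,83),z),px2w("top",*P('tg',174,129),z))
s=[px2w("scene",*P('sg',*q),6) for q in((157,113),(282,185),(205,276),(78,199))]
t=[px2w("top",*P('tg',*q),6) for q in((180,66),(298,122),(236,245),(116,186))]
print("base",np.mean(s,0),np.mean(t,0),np.linalg.norm(np.diff(s,axis=0),axis=1),np.linalg.norm(np.diff(t,axis=0),axis=1))
print("core tri",tri(P('sv',201,108),P('tv',206,100)))
for z in(106,112,118,124): print(z,px2w("scene",*P('sv',201,108),z),px2w("top",*P('tv',206,100),z))
print("nut",px2w("scene",*P('sv',207,160),78),px2w("top",*P('tv',197,115),78))
# screws on lid (z70)
a=[px2w("scene",*P('sv',*q),71) for q in((142,52),(322,94),(248,234),(60,185))]
b=[px2w("top",*P('tv',*q),71) for q in((317,235),(119,224),(126,31),(319,42))]
print("screws",np.array(a),np.array(b),np.mean(a,0),np.mean(b,0))
```

```text
gauge top tri [571.2 203.9  91.4]
94 [573.5 203.6  94. ] [570.7 203.4  94. ]
97 [576.2 203.2  97. ] [570.1 202.7  97. ]
base [575.  203.3   6. ] [571.7 202.7   6. ] [77.6 77.  77.4] [76.9 78.3 77.8]
core tri [ 569.7 -205.1  106.4]
106 [ 569.4 -206.6  106. ] [ 569.5 -203.8  106. ]
112 [ 574.8 -204.2  112. ] [ 568.3 -202.7  112. ]
118 [ 580.3 -201.8  118. ] [ 567.2 -201.5  118. ]
124 [ 585.7 -199.4  124. ] [ 566.1 -200.4  124. ]
nut [ 579.6 -203.2   78. ] [ 566.7 -203.7   78. ]
screws [[ 503.5 -265.8   71. ]
 [ 512.7 -159.9   71. ]
 [ 618.4 -169.5   71. ]
 [ 607.6 -275.1   71. ]] [[ 500.6 -264.3   71. ]
 [ 510.3 -159.    71. ]
 [ 616.  -169.6   71. ]
 [ 606.  -274.3   71. ]] [ 560.6 -217.6   71. ] [ 558.2 -216.8   71. ]
```

>>> move_arm([
  [91, [0.4, -0.35, 0], [0, 0, 0]],
  [91, [0.924, -0.778, -0.12], [0, 0, 0]],
  [91, [0.924, -0.778, -0.12], [0, 0, 0]],
  [91, [0.924, -0.778, -0.12], [0, 0, 0]],
  [91, [0.924, -0.778, -0.12], [0, 0, 0]],
  [91, [0.924, -0.778, -0.12], [0, 0, 0]],
  [91, [0.924, -0.778, -0.12], [0, 0, 0]],
  [91, [0.924, -0.778, -0.12], [0, 0, 0]],
  [91, [0.924, -0.778, -0.12], [0, 0, 0]],
  [91, [0.924, -0.778, -0.12], [0, 0, 0]],
  [91, [0.924, -0.778, -0.12], [0, 0, 0]],
  [91, [0.924, -0.778, -0.12], [0, 0, 0]],
  [91, [0.924, -0.778, -0.12], [0, 0, 0]],
  [91, [0.924, -0.778, -0.12], [0, 0, 0]],
  [91, [0.924, -0.778, -0.12], [0, 0, 0]],
  [91, [0.924, -0.778, -0.12], [0, 0, 0]],
  [91, [0.924, -0.778, -0.12], [0, 0, 0]],
  [91, [0.924, -0.778, -0.12], [0, 0, 0]],
  [91, [0.532, -0.424, 0], [0, 0, 0]],
  [91, [0, 0, 0], [0, 0, 0]],
], grip_force=15)

```text
time_s: 1.77
ee_pos: [574.8, 200.4, 162.4]
ee_rot: [-180.0, 0.0, 164.0]
force: [-0.1, 0.8, 0.2]
gripper_width: 90.8
gripper_force: 0.0
```

Run:
```python
from h import *
s=grab_frame("scene");t=grab_frame("top");x=state();print(x['ee_pos'],x['ee_rot'],x['force'])
c=lambda im,u,v,w=50,h=50:cv2.resize(im[v-h:v+h,u-w:u+w],(400,400),interpolation=cv2.INTER_CUBIC)
cv2.imwrite("pics/c2.png",np.hstack([c(s,436,190),c(t,225,215)]))
```

```text
[572.12328468 202.90912096 162.75320047] [-1.79999572e+02 -8.43511199e-02  1.64120486e+02] [-0.35865636  0.15585415 -0.21275587]
```

View pics/c2.png

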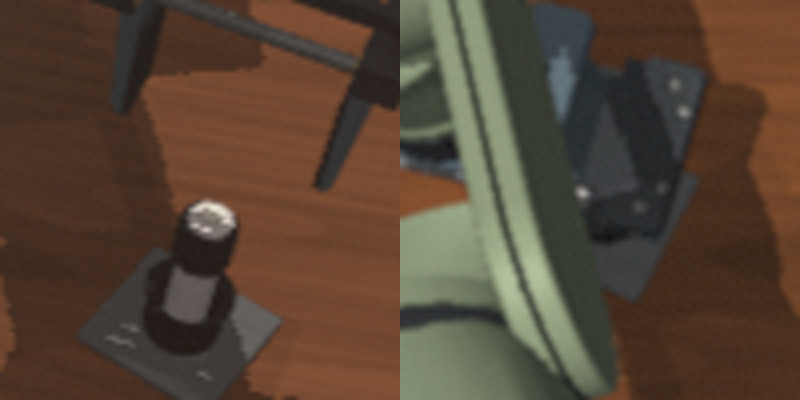

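Fingertips are at scene crop (120,108) and (322,188), and the gauge top is at (212,217). I'll check the camera bias with these.

Run:
```python
from h import *
f=lambda x,y:(386+x/4-.375,140+y/4-.375)
a=px2w("scene",*f(121,110),162.75);b=px2w("scene",*f(322,189),162.75);print(a,b,(a+b)/2,np.linalg.norm(a-b)); print(px2w("scene",*f(212,218),94))
```

```text
[576.05617778 148.13612319 162.75      ] [605.20425057 243.41364148 162.75      ] [590.63021418 195.77488233 162.75      ] 99.63641722831424
[572.83421459 203.57641968  94.        ]
```

>>> move_arm([
  [91, [-0.04, 0.02, -0.5], [0, 0, 0]],
  [91, [0, 0, -0.7], [0, 0, 0]],
  [91, [0, 0, -0.7], [0, 0, 0]],
  [91, [0, 0, -0.7], [0, 0, 0]],
  [91, [0, 0, -0.6], [0, 0, 0]],
  [91, [0, 0, -0.5], [0, 0, 0]],
  [91, [0, 0, -0.3], [0, 0, 0]],
  [91, [0, 0, -0.15], [0, 0, 0]],
  [91, [0, 0, 0], [0, 0, 0]],
  [60, [0, 0, 0], [0, 0, 0]],
  [45, [0, 0, 0], [0, 0, 0]],
  [36, [0, 0, 0], [0, 0, 0]],
  [34, [0, 0, 0], [0, 0, 0]],
  [32, [0, 0, 0], [0, 0, 0]],
  [30, [0, 0, 0], [0, 0, 0]],
  [28, [0, 0, 0], [0, 0, 0]],
  [24, [0, 0, 0], [0, 0, 0]],
  [20, [0, 0, 0], [0, 0, 0]],
  [20, [0, 0, 0], [0, 0, 0]],
  [20, [0, 0, 0], [0, 0, 0]],
], grip_force=15)

```text
time_s: 3.53
ee_pos: [571.6, 203.8, 59.2]
ee_rot: [180.0, -0.0, 164.2]
force: [-0.7, 0.1, 0.4]
gripper_width: 29.6
gripper_force: 15.0
```

>>> move_arm([
  [20, [0, 0, 0], [0, 0, 0]],
  [20, [0, 0, 0], [0, 0, 0]],
  [20, [0, 0, 0], [0, 0, 0]],
  [20, [0, 0, 0.2], [0, 0, 0]],
  [20, [0, 0, 0.4], [0, 0, 0]],
  [20, [0, 0, 0.6], [0, 0, 0]],
  [20, [0, 0, 0.8], [0, 0, 0]],
  [20, [0, 0, 0.8], [0, 0, 0]],
  [20, [0, 0, 0.8], [0, 0, 0]],
  [20, [0, 0, 0.8], [0, 0, 0]],
  [20, [0, 0, 0.8], [0, 0, 0]],
  [20, [0, 0, 0.6], [0, 0, 0]],
  [20, [0, 0, 0.2], [0, 0, 0]],
  [20, [0, 0, 0], [0, 0, 0]],
  [20, [0, 0, 0], [0, 0, 0]],
], grip_force=45)

```text
time_s: 4.78
ee_pos: [571.2, 203.7, 208.9]
ee_rot: [-180.0, -0.0, 164.2]
force: [0.3, 0.5, -2.8]
gripper_width: 29.2
gripper_force: 45.0
```

>>> move_arm([
  [20, [0, -0.4, 0], [0, 0, 0]],
  [20, [0, -0.8, 0], [0, 0, 0]],
  [20, [0, -1, 0], [0, 0, 0]],
  [20, [0, -1, 0], [0, 0, 0]],
  [20, [0, -1, 0], [0, 0, 0]],
  [20, [0, -1, 0], [0, 0, 0]],
  [20, [0, -1, 0], [0, 0, 0]],
  [20, [0, -1, 0], [0, 0, 0]],
  [20, [0, -1, 0], [0, 0, 0]],
  [20, [0, -1, 0], [0, 0, 0]],
  [20, [0, -1, 0], [0, 0, 0]],
  [20, [0, -1, 0], [0, 0, 0]],
  [20, [0, -1, 0], [0, 0, 0]],
  [20, [0, -1, 0], [0, 0, 0]],
  [20, [0, -1, 0], [0, 0, 0]],
  [20, [0, -1, 0], [0, 0, 0]],
  [20, [0, -0.7, 0], [0, 0, 0]],
  [20, [0, -0.4, 0], [0, 0, 0]],
  [20, [0, 0, 0], [0, 0, 0]],
  [20, [0, 0, 0], [0, 0, 0]],
])

```text
time_s: 6.45
ee_pos: [571.0, -203.6, 208.3]
ee_rot: [179.9, -0.1, 164.1]
force: [0.1, 0.1, -1.6]
gripper_width: 29.2
gripper_force: 45.0
```

Run:
```python
from h import *
s=grab_frame("scene");t=grab_frame("top");x=state();print(x['ee_pos'],x['ee_rot'],x['force'],x['gripper_width'])
p=x['ee_pos'];print(w2px("scene",p-[0,0,51]),w2px("scene",[570,-204.5,109]))
c=lambda im,u,v,w=50,h=50:cv2.resize(im[v-h:v+h,u-w:u+w],(400,400),interpolation=cv2.INTER_CUBIC)
cv2.imwrite("pics/s3.png",s);cv2.imwrite("pics/c3.png",np.hstack([c(s,241,140),c(t,410,215)]))
```

```text
[ 571.32121637 -202.66569953  208.85034097] [ 1.79955021e+02 -6.44233516e-02  1.64239616e+02] [ 0.14792633 -0.38725463 -2.39225266] 29.409034491982933
[239.72529452 138.40120554] [241.62105341 154.98688618]
```

View pics/c3.png

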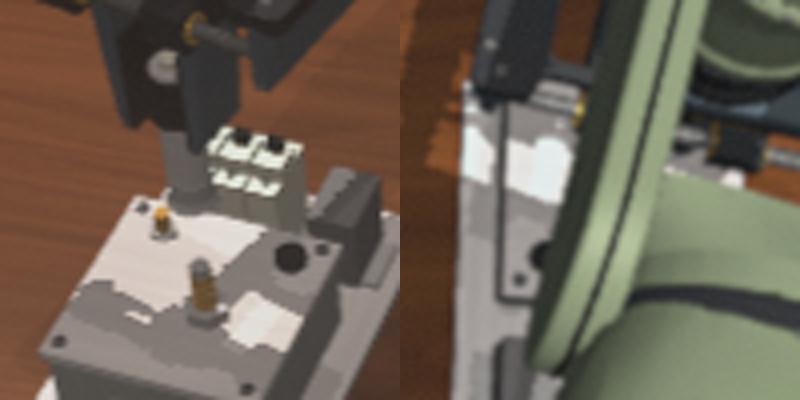

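Nose lip centre is at about scene crop (191,200) and the core top at (201,264). I'll lower the nose next to the core height and compare them there.

>>> move_arm([
  [20, [-0.04, 0, -0.3], [0, 0, 0]],
  [20, [-0.04, 0, -0.5], [0, 0, 0]],
  [20, [0, 0, -0.3], [0, 0, 0]],
  [20, [0, 0, -0.1], [0, 0, 0]],
  [20, [0, 0, 0], [0, 0, 0]],
  [20, [0, 0, 0], [0, 0, 0]],
  [20, [0, 0, 0], [0, 0, 0]],
])

```text
time_s: 7.13
ee_pos: [570.0, -203.7, 179.8]
ee_rot: [180.0, 0.1, 164.2]
force: [-0.5, -0.7, -1.2]
gripper_width: 29.5
gripper_force: 45.0
```

Run:
```python
from h import *
s=grab_frame("scene");x=state();print(x['ee_pos'],x['ee_rot'],x['force'],x['gripper_width'])
p=x['ee_pos']
for z in(51,60):print(w2px("scene",p-[0,0,z]))
cv2.imwrite("pics/c4.png",cv2.resize(s[115:190,205:275],(560,600),interpolation=cv2.INTER_CUBIC))
```

```text
[ 570.01888963 -203.7681687   179.83929503] [1.79999448e+02 7.23104865e-02 1.64205660e+02] [ 0.60588949 -0.2033216  -0.48266805] 29.076972939669403
[240.94010452 148.22003617]
[241.40541174 151.34259195]
```

View pics/c4.png

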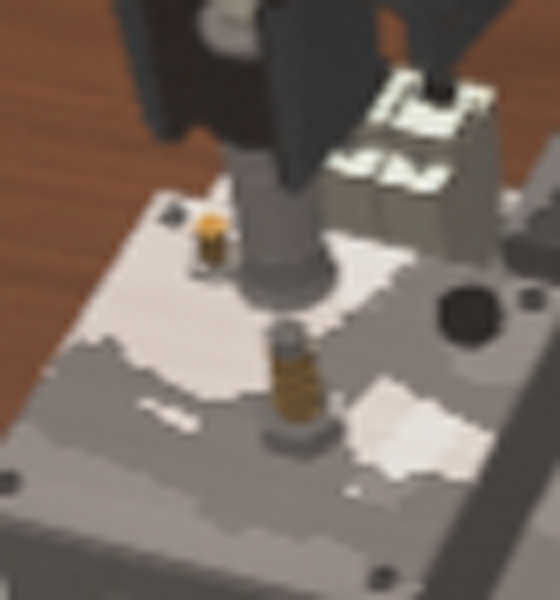

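Run:
```python
from h import *
f=lambda x,y:(205+x/8-.44,115+y/8-.44)
n=px2w("scene",*f(303,406),78);print("nut",n)
for z in(104,108,112,116): print(z,px2w("scene",*f(292,326),z),(w2px("scene",[n[0],n[1],z])-[205,115]+.44)*8)
```

```text
nut [ 570.42259763 -205.96586019   78.        ]
104 [ 566.59783073 -207.35626491  104.        ] [292.5887495  337.17729625]
108 [ 570.23751884 -205.74312134  108.        ] [290.95273387 326.36255124]
112 [ 573.87720694 -204.12997778  112.        ] [289.3073532  315.48589947]
116 [ 577.51689505 -202.51683421  116.        ] [287.65252686 304.54680783]
```

Core top comes out at about z=108, xy (570,-205.5). The TCP should meet contact at about z=143.

>>> move_arm([
  [20, [0, -0.06, -0.2], [0, 0, 0]],
  [20, [0, 0, -0.2], [0, 0, 0]],
  [20, [0, 0, -0.15], [0, 0, 0]],
  [20, [0, 0, -0.1], [0, 0, 0]],
  [20, [0, 0, -0.08], [0, 0, 0]],
  [20, [0, 0, -0.08], [0, 0, 0]],
  [20, [0, 0, -0.08], [0, 0, 0]],
  [20, [0, 0, 0], [0, 0, 0]],
  [20, [0, 0, 0], [0, 0, 0]],
])

```text
time_s: 7.93
ee_pos: [569.6, -205.2, 156.9]
ee_rot: [180.0, -0.0, 164.2]
force: [-0.4, 0.1, -2.2]
gripper_width: 29.3
gripper_force: 45.0
```

>>> move_arm([
  [20, [0, 0, -0.08], [0, 0, 0]],
  [20, [0, 0, -0.08], [0, 0, 0]],
  [20, [0, 0, 0], [0, 0, 0]],
])

```text
time_s: 8.18
ee_pos: [569.3, -205.1, 152.5]
ee_rot: [180.0, -0.0, 164.2]
force: [-0.6, -0.0, -1.8]
gripper_width: 28.8
gripper_force: 45.0
```

>>> move_arm([
  [20, [0, 0, -0.08], [0, 0, 0]],
  [20, [0, 0, -0.04], [0, 0, 0]],
  [20, [0, 0, 0], [0, 0, 0]],
])

```text
time_s: 8.43
ee_pos: [569.4, -205.1, 149.6]
ee_rot: [180.0, -0.0, 164.2]
force: [0.1, -0.1, -1.6]
gripper_width: 29.3
gripper_force: 45.0
```

>>> move_arm([
  [20, [0, 0, -0.06], [0, 0, 0]],
  [20, [0, 0, -0.06], [0, 0, 0]],
  [20, [0, 0, 0], [0, 0, 0]],
  [20, [0, 0, 0], [0, 0, 0]],
])

```text
time_s: 8.77
ee_pos: [569.5, -205.2, 146.8]
ee_rot: [180.0, -0.0, 164.2]
force: [0.5, -0.4, -1.5]
gripper_width: 29.1
gripper_force: 45.0
```

>>> move_arm([
  [20, [0, 0, -0.06], [0, 0, 0]],
  [20, [0, 0, -0.04], [0, 0, 0]],
  [20, [0, 0, 0], [0, 0, 0]],
  [20, [0, 0, 0], [0, 0, 0]],
])

```text
time_s: 9.1
ee_pos: [569.5, -205.2, 144.4]
ee_rot: [180.0, -0.0, 164.2]
force: [-0.3, 0.4, -0.3]
gripper_width: 28.7
gripper_force: 45.0
```

>>> move_arm([
  [20, [0, 0, -0.04], [0, 0, 0]],
  [20, [0, 0, -0.02], [0, 0, 0]],
  [20, [0, 0, 0], [0, 0, 0]],
  [20, [0, 0, 0], [0, 0, 0]],
])

```text
time_s: 9.43
ee_pos: [569.5, -205.2, 142.9]
ee_rot: [180.0, -0.0, 164.2]
force: [-0.1, 0.9, -2.1]
gripper_width: 29.4
gripper_force: 45.0
```

>>> move_arm([
  [20, [0, 0, -0.04], [0, 0, 0]],
  [20, [0, 0, -0.04], [0, 0, 0]],
  [20, [0, 0, 0], [0, 0, 0]],
  [20, [0, 0, 0], [0, 0, 0]],
])

```text
time_s: 9.77
ee_pos: [569.8, -205.3, 141.4]
ee_rot: [180.0, 0.0, 164.2]
force: [-0.2, -1.1, 1.7]
gripper_width: 29.4
gripper_force: 45.0
```

>>> move_arm([
  [20, [0, 0, -0.04], [0, 0, 0]],
  [20, [0, 0, -0.04], [0, 0, 0]],
  [20, [0, 0, 0], [0, 0, 0]],
  [20, [0, 0, 0], [0, 0, 0]],
])

```text
time_s: 10.1
ee_pos: [569.9, -205.3, 139.8]
ee_rot: [180.0, 0.1, 164.2]
force: [-0.7, 0.1, 3.9]
gripper_width: 28.9
gripper_force: 45.0
```

>>> move_arm([
  [20, [0, 0, -0.04], [0, 0, 0]],
  [20, [0, 0, -0.02], [0, 0, 0]],
  [20, [0, 0, 0], [0, 0, 0]],
  [20, [0, 0, 0], [0, 0, 0]],
])

```text
time_s: 10.43
ee_pos: [570.0, -205.4, 138.7]
ee_rot: [-180.0, 0.1, 164.2]
force: [-1.6, 0.9, 7.8]
gripper_width: 28.8
gripper_force: 45.0
```

>>> move_arm([
  [20, [0, 0, -0.04], [0, 0, 0]],
  [20, [0, 0, -0.03], [0, 0, 0]],
  [20, [0, 0, 0], [0, 0, 0]],
  [20, [0, 0, 0], [0, 0, 0]],
])

```text
time_s: 10.77
ee_pos: [570.1, -205.4, 137.3]
ee_rot: [-180.0, 0.1, 164.2]
force: [-1.2, 0.5, 7.9]
gripper_width: 28.7
gripper_force: 45.0
```

>>> move_arm([
  [20, [0, 0, -0.04], [0, 0, 0]],
  [20, [0, 0, 0], [0, 0, 0]],
  [20, [0, 0, 0], [0, 0, 0]],
])

```text
time_s: 11.02
ee_pos: [570.1, -205.4, 136.5]
ee_rot: [-180.0, 0.1, 164.2]
force: [-2.6, 0.2, 8.7]
gripper_width: 29.0
gripper_force: 45.0
```

>>> move_arm([
  [20, [0, 0, -0.03], [0, 0, 0]],
  [20, [0, 0, 0], [0, 0, 0]],
  [20, [0, 0, 0], [0, 0, 0]],
])

```text
time_s: 11.27
ee_pos: [570.2, -205.4, 136.2]
ee_rot: [-180.0, 0.2, 164.2]
force: [-1.6, 1.5, 12.6]
gripper_width: 29.5
gripper_force: 45.0
```

```bash
cat > f.py <<'E'
from h import *
F=[]
for _ in range(4): grab_frame("scene"); F.append(np.r_[state()['force'],state()['ee_pos'][2]])
print(np.round(F,1),np.mean(F,0))
E
python3 f.py
```

```text
[[ -1.7  -0.2  11.1 136.2]
 [ -3.2   0.7  11.5 136.3]
 [ -1.8   0.3  11.5 136.3]
 [ -2.2   1.1  11.7 136.3]] [ -2.24137943   0.48035048  11.46150926 136.25459909]
```

>>> move_arm([
  [20, [0, 0, -0.03], [0, 0, 0]],
  [20, [0, 0, 0], [0, 0, 0]],
  [20, [0, 0, 0], [0, 0, 0]],
])

```text
time_s: 11.72
ee_pos: [570.2, -205.4, 135.7]
ee_rot: [-180.0, 0.2, 164.2]
force: [-2.0, 1.3, 12.8]
gripper_width: 29.1
gripper_force: 45.0
```

```bash
python3 f.py
```

```text
[[ -2.3   1.5  12.3 135.7]
 [ -3.6   0.8  12.4 135.7]
 [ -2.7   1.9  11.9 135.7]
 [ -2.8   1.1  12.1 135.7]] [ -2.83583531   1.33512262  12.1691343  135.71707322]
```

>>> move_arm([
  [20, [0, 0, -0.035], [0, 0, 0]],
  [20, [0, 0, 0], [0, 0, 0]],
  [20, [0, 0, 0], [0, 0, 0]],
])

```text
time_s: 12.17
ee_pos: [570.3, -205.5, 135.1]
ee_rot: [-180.0, 0.2, 164.2]
force: [-3.2, 1.3, 13.7]
gripper_width: 29.1
gripper_force: 45.0
```

```bash
python3 f.py
```

```text
[[ -2.2   1.4  14.2 135.1]
 [ -3.1   1.4  13.  135.1]
 [ -3.7   1.8  14.1 135.1]
 [ -3.    0.4  13.  135.1]] [ -3.00232534   1.24671236  13.56757124 135.11429742]
```

~15 N on the valve. Hold about 1.6 s, then check force again.

>>> move_arm([
  [20, [0, 0, -0.01], [0, 0, 0]],
  [20, [0, 0, 0], [0, 0, 0]],
  [20, [0, 0, 0], [0, 0, 0]],
  [20, [0, 0, 0], [0, 0, 0]],
  [20, [0, 0, 0], [0, 0, 0]],
  [20, [0, 0, 0], [0, 0, 0]],
  [20, [0, 0, 0], [0, 0, 0]],
  [20, [0, 0, 0], [0, 0, 0]],
  [20, [0, 0, 0], [0, 0, 0]],
  [20, [0, 0, 0], [0, 0, 0]],
  [20, [0, 0, 0], [0, 0, 0]],
  [20, [0, 0, 0], [0, 0, 0]],
  [20, [0, 0, 0], [0, 0, 0]],
  [20, [0, 0, 0], [0, 0, 0]],
  [20, [0, 0, 0], [0, 0, 0]],
  [20, [0, 0, 0], [0, 0, 0]],
  [20, [0, 0, 0], [0, 0, 0]],
  [20, [0, 0, 0], [0, 0, 0]],
  [20, [0, 0, 0], [0, 0, 0]],
])

```text
time_s: 13.95
ee_pos: [570.3, -205.4, 135.0]
ee_rot: [-180.0, 0.2, 164.2]
force: [-2.8, 0.8, 13.9]
gripper_width: 29.4
gripper_force: 45.0
```

```bash
python3 f.py;python3 - <<'E'
from h import *
s=grab_frame("scene")
cv2.imwrite("pics/c5.png",cv2.resize(s[85:160,205:275],(560,600),interpolation=cv2.INTER_CUBIC))
E
```

```text
[[ -2.    1.3  14.1 135. ]
 [ -2.4   1.5  14.6 134.9]
 [ -2.3   0.9  13.5 135. ]
 [ -3.    1.8  13.5 134.9]] [ -2.40431709   1.37583213  13.92895301 134.95530165]
```

View pics/c5.png

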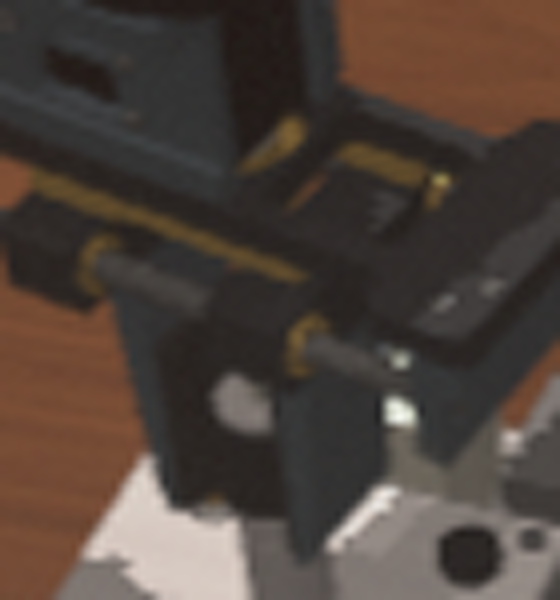

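Run:
```python
from h import *
p=state()['ee_pos']
for d in(35,40,55,60): print(d,(w2px("scene",p+[0,0,d])-[205,85]+.44)*8)
```

```text
35 [266.37989889 390.62143345]
40 [264.13414628 375.72622975]
55 [257.29478008 330.36337352]
60 [254.98030796 315.01238006]
```

>>> move_arm([
  [20, [0, 0, 0.06], [0, 0, 0]],
  [20, [0, 0, 0.1], [0, 0, 0]],
  [20, [0, 0, 0.1], [0, 0, 0]],
  [20, [0, 0, 0.1], [0, 0, 0]],
  [20, [0, 0, 0.15], [0, 0, 0]],
  [20, [0, 0, 0.15], [0, 0, 0]],
  [20, [0, 0, 0.2], [0, 0, 0]],
  [20, [0, 0, 0.3], [0, 0, 0]],
  [20, [0, 0, 0.4], [0, 0, 0]],
  [20, [0, 0, 0.5], [0, 0, 0]],
  [20, [0, 0, 0.5], [0, 0, 0]],
  [20, [0, 0, 0.3], [0, 0, 0]],
  [20, [0, 0, 0.1], [0, 0, 0]],
  [20, [0, 0, 0], [0, 0, 0]],
])

```text
time_s: 15.37
ee_pos: [570.0, -205.3, 207.0]
ee_rot: [-180.0, 0.1, 164.2]
force: [0.6, -0.3, -1.5]
gripper_width: 28.8
gripper_force: 45.0
```

>>> move_arm([
  [20, [0, 0.4, 0], [0, 0, 0]],
  [20, [0.04, 0.8, 0], [0, 0, 0]],
  [20, [0.04, 1, 0], [0, 0, 0]],
  [20, [0, 1, 0], [0, 0, 0]],
  [20, [0, 1, 0], [0, 0, 0]],
  [20, [0, 1, 0], [0, 0, 0]],
  [20, [0, 1, 0], [0, 0, 0]],
  [20, [0, 1, 0], [0, 0, 0]],
  [20, [0, 1, 0], [0, 0, 0]],
  [20, [0, 1, 0], [0, 0, 0]],
  [20, [0, 1, 0], [0, 0, 0]],
  [20, [0, 1, 0], [0, 0, 0]],
  [20, [0, 1, 0], [0, 0, 0]],
  [20, [0, 1, 0], [0, 0, 0]],
  [20, [0, 1, 0], [0, 0, 0]],
  [20, [0, 1, 0], [0, 0, 0]],
  [20, [0, 0.7, 0], [0, 0, 0]],
  [20, [0, 0.46, 0], [0, 0, 0]],
  [20, [0, 0, 0], [0, 0, 0]],
  [20, [0, 0, 0], [0, 0, 0]],
])

```text
time_s: 17.03
ee_pos: [571.0, 203.8, 205.4]
ee_rot: [-179.9, -0.1, 164.3]
force: [-0.5, -0.8, -0.7]
gripper_width: 29.3
gripper_force: 45.0
```

Run:
```python
from h import *
for _ in range(3):s=grab_frame("scene")
x=state();print(x['time_s'],x['ee_pos'],x['ee_rot'],x['force'],x['gripper_width'])
cv2.imwrite("pics/c6.png",cv2.resize(s[110:250,370:500],(560,600),interpolation=cv2.INTER_CUBIC))
```

```text
17.1833 [571.47656063 202.64267702 205.96426204] [-1.79963846e+02 -1.50595810e-02  1.64133831e+02] [ 0.25819089  0.40084602 -1.47236038] 29.199740809200488
```

View pics/c6.png

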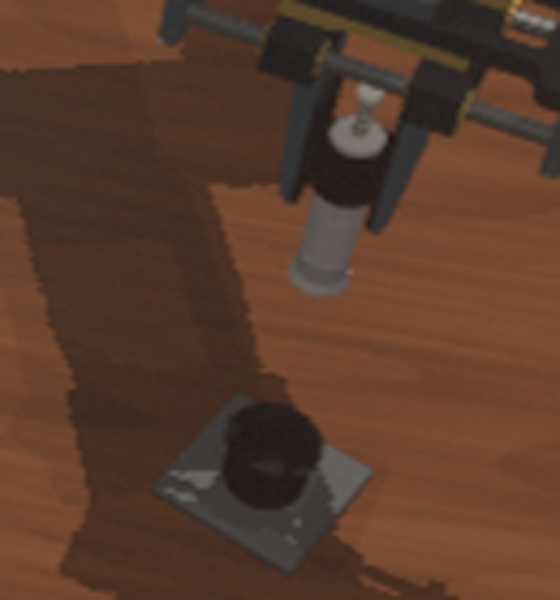

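The rod stands well out and the gauge hangs upright above the stand. Lowering it now.

>>> move_arm([
  [20, [0, 0.04, -0.3], [0, 0, 0]],
  [20, [0, 0, -0.6], [0, 0, 0]],
  [20, [0, 0, -0.8], [0, 0, 0]],
  [20, [0, 0, -0.8], [0, 0, 0]],
  [20, [0, 0, -0.8], [0, 0, 0]],
  [20, [0, 0, -0.6], [0, 0, 0]],
  [20, [0, 0, -0.3], [0, 0, 0]],
  [20, [0, 0, -0.2], [0, 0, 0]],
  [20, [0, 0, -0.1], [0, 0, 0]],
  [20, [0, 0, 0], [0, 0, 0]],
  [20, [0, 0, 0], [0, 0, 0]],
])

```text
time_s: 18.1
ee_pos: [572.2, 204.8, 94.4]
ee_rot: [179.9, 0.1, 164.2]
force: [-0.9, 0.4, -2.0]
gripper_width: 29.4
gripper_force: 45.0
```

>>> move_arm([
  [20, [0, 0, -0.12], [0, 0, 0]],
  [20, [0, 0, -0.12], [0, 0, 0]],
  [20, [0, 0, -0.12], [0, 0, 0]],
  [20, [0, 0, -0.12], [0, 0, 0]],
  [20, [0, 0, 0], [0, 0, 0]],
])

```text
time_s: 18.52
ee_pos: [571.1, 204.6, 80.8]
ee_rot: [-180.0, -0.1, 164.2]
force: [-0.2, -0.5, -1.8]
gripper_width: 29.0
gripper_force: 45.0
```

>>> move_arm([
  [20, [0, 0, -0.12], [0, 0, 0]],
  [20, [0, 0, -0.12], [0, 0, 0]],
  [20, [0, 0, -0.12], [0, 0, 0]],
  [20, [0, 0, 0], [0, 0, 0]],
  [20, [0, 0, 0], [0, 0, 0]],
])

```text
time_s: 18.93
ee_pos: [571.4, 204.7, 72.3]
ee_rot: [-180.0, -0.0, 164.2]
force: [-0.0, -0.1, -1.3]
gripper_width: 29.2
gripper_force: 45.0
```

Inside the cup with no contact, 13 mm to go. Return y by 0.8 mm.

>>> move_arm([
  [20, [0, -0.03, -0.12], [0, 0, 0]],
  [20, [0, 0, -0.12], [0, 0, 0]],
  [20, [0, 0, -0.12], [0, 0, 0]],
  [20, [0, 0, -0.06], [0, 0, 0]],
  [20, [0, 0, 0], [0, 0, 0]],
  [20, [0, 0, 0], [0, 0, 0]],
])

```text
time_s: 19.43
ee_pos: [571.5, 204.0, 61.9]
ee_rot: [-180.0, -0.0, 164.2]
force: [0.2, 0.6, -1.6]
gripper_width: 29.2
gripper_force: 45.0
```

>>> move_arm([
  [20, [0, 0, -0.04], [0, 0, 0]],
  [20, [0, 0, -0.03], [0, 0, 0]],
  [20, [0, 0, 0], [0, 0, 0]],
  [20, [0, 0, 0], [0, 0, 0]],
])

```text
time_s: 19.77
ee_pos: [571.6, 204.0, 60.4]
ee_rot: [180.0, 0.0, 164.2]
force: [-0.1, -0.3, -1.7]
gripper_width: 29.2
gripper_force: 45.0
```

>>> move_arm([
  [20, [0, 0, -0.03], [0, 0, 0]],
  [20, [0, 0, -0.02], [0, 0, 0]],
  [20, [0, 0, 0], [0, 0, 0]],
  [20, [0, 0, 0], [0, 0, 0]],
])

```text
time_s: 20.1
ee_pos: [571.7, 204.1, 59.2]
ee_rot: [180.0, 0.0, 164.2]
force: [-0.6, 0.1, -0.8]
gripper_width: 28.8
gripper_force: 45.0
```

>>> move_arm([
  [20, [0, 0, -0.02], [0, 0, 0]],
  [20, [0, 0, 0], [0, 0, 0]],
  [20, [0, 0, 0], [0, 0, 0]],
])

```text
time_s: 20.35
ee_pos: [571.8, 204.1, 59.1]
ee_rot: [180.0, 0.0, 164.2]
force: [-0.4, -0.1, 3.3]
gripper_width: 29.1
gripper_force: 45.0
```

Seated on the floor. Release slowly and rise.

>>> move_arm([
  [26, [0, 0, 0.01], [0, 0, 0]],
  [30, [0, 0, 0], [0, 0, 0]],
  [32, [0, 0, 0], [0, 0, 0]],
  [35, [0, 0, 0], [0, 0, 0]],
  [40, [0, 0, 0], [0, 0, 0]],
  [60, [0, 0, 0], [0, 0, 0]],
  [80, [0, 0, 0], [0, 0, 0]],
  [91, [0, 0, 0], [0, 0, 0]],
  [91, [0, 0, 0], [0, 0, 0]],
  [91, [0, 0, 0], [0, 0, 0]],
  [91, [0, 0, 0], [0, 0, 0]],
  [91, [0, 0, 0], [0, 0, 0]],
], grip_force=10)

```text
time_s: 21.35
ee_pos: [571.6, 204.0, 58.8]
ee_rot: [180.0, -0.0, 164.2]
force: [0.5, 0.5, -1.0]
gripper_width: 83.9
gripper_force: 0.0
```

>>> move_arm([
  [91, [0, 0, 0.2], [0, 0, 0]],
  [91, [0, 0, 0.5], [0, 0, 0]],
  [91, [0, 0, 0.8], [0, 0, 0]],
  [91, [0, 0, 0.8], [0, 0, 0]],
  [91, [0, 0, 0.8], [0, 0, 0]],
  [91, [0, 0, 0.8], [0, 0, 0]],
  [91, [0, 0, 0.8], [0, 0, 0]],
  [91, [0, 0, 0.6], [0, 0, 0]],
  [91, [0, 0, 0.3], [0, 0, 0]],
  [91, [0, 0, 0], [0, 0, 0]],
  [91, [0, 0, 0], [0, 0, 0]],
])

```text
time_s: 22.27
ee_pos: [571.4, 204.0, 198.7]
ee_rot: [180.0, -0.0, 164.2]
force: [-0.8, -0.2, 0.1]
gripper_width: 91.0
gripper_force: 0.0
```

Run:
```python
from h import *
s=grab_frame("scene")
x=state();print(x['time_s'],x['ee_pos'],x['force'],x['gripper_width'])
cv2.imwrite("pics/c7.png",cv2.resize(s[110:250,370:500],(560,600),interpolation=cv2.INTER_CUBIC))
```

```text
22.3167 [570.98044046 203.86271145 197.89714626] [-0.59640264  0.08212809 -0.20167323] 91.20129355402428
```

View pics/c7.png

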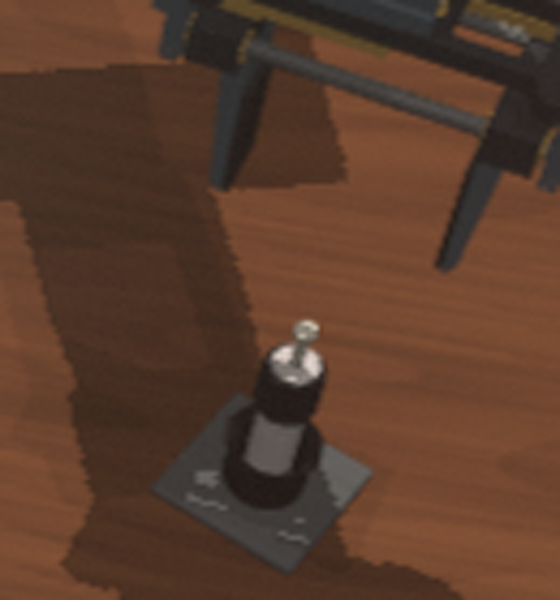

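The gauge stands upright in its stand, around (285,420) in the crop. The rod is out, with its head at (306,330), and the gripper is clear of it.

```bash
python3 -c "
from workcell import *
print(job_done())"
```

```text
the job is handed in; nothing more can be done
None
```

The gauge was pressed on the purge valve at about 15 N for over 1.5 s and stood back upright in its stand with the rod still out; the job is handed in at about 22 s on the robot's clock.

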